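# Set a syringe pump's pusher to the plunger and lock it

## Robot

A 6-joint arm with a two-finger parallel gripper is mounted at the origin on the work surface. World frame = base frame: x ahead of the robot, y to its left, z up, the work surface at z = 0. Lengths are in mm, angles in rad, forces in N, time in s.
With the tool pointing down it reaches from about 350 to 875 mm from the base axis. Payload 4.2 kg.
Tool frame: the origin (TCP) lies midway between the tips of the shut fingers; the grasp point (between the pads) lies 19 mm behind it; z points along the fingers, y is the line along which they close (so a half turn about z gives the same grasp; the last joint's range is limited). The gripper opens to 85 mm and grips with 20 to 120 N. Pads are 22 mm wide; open, the fingers measure 114 mm over their backs; the gripper's body (76 mm by 85 mm) begins 54 mm behind the grasp point. The pads swing forward as they close: fully open they stand 13 mm farther back than shut.
Start: joints at [1.392, 0.385, 0.008, 0, -1.194, -0.259], TCP at [264.934, 566.047, 231.312] pointing down, gripper open.
Joint ranges: [-3.14, 3.14], [-1.21, 2.06], [-1.07, 1.41], [-3.16, 2.05], [-2.99, -0.16], [-3.1, 3.1]. Speed limits (rad/s): [2.79, 2.79, 3.14, 3.14, 3.14, 3.14].

## Interface

Orientations are given as a unit quaternion [x, y, z, w].
In Python, from bench import read_state, get_image, job_done gives the robot as it stands.
- The arm moves only by the shell command python3 -m jog 'ROWS'. ROWS is JSON, a list of rows, each a list of 3 entries, a list of its own where there are three numbers: the shift along the world's x, y, z scaled (see below), then the turn, a rotation vector about the world's x, y, z scaled (see below), then the gripper's target within -1 to 1 (shut at 1, half-way at 0, fully open at -1). In form: [[[x, y, z], [wx, wy, wz], claw], ...]. A call has 1 to 20 rows; each row is the pose to reach, as a shift and turn from the pose commanded when the call began; what a row does not reach only later rows make up. The controller multiplies each number of a shift by 10 cm and each number of a turn by 120 degrees. A row lasts 1/10 s, in which the tool goes at most 50 mm and 8.59 degrees, less where a joint would pass 70% of its speed; a pose out of reach is approached as far as the arm can. A call with a number of a shift or a turn outside -1 to 1 is refused whole. A call with a gripper value outside its range is refused whole. The fingers move at their own pace and stop on an object; the grip force is fixed at half the most. Time passes only in rows, so rows that repeat a pose let the fingers close. It gives the time, the measured TCP pose, the force, the opening and the grip force at its end, in the units of the state.
- read_state(): the state, without advancing time (a new reading comes with each control period).
- get_image(name): name is "side" or "top" or "wrist"; returns a dict with "frame" (480x640x3 uint8, red, green, blue), "range_z" (480x640 float32, mm along the optical axis (not along the pixel's ray), 0 where there is no reading), "fx", "fy", "cx", "cy" (pixels), "R" (3x3) and "t" (3): a world point X has camera coordinates R X + t. Camera axes: x right, y down, z forward; pixel columns grow to the right and rows downward; lengths in mm; the calibration is good to about 2 mm. A picture is of the moment at which its call begins.
- job_done(): hands the job in; it is judged then, once.
The state is a dict: "clock": time; "joints": joint angles; "joint_vel": joint speeds; "joint_efforts": joint torques, N m; "position": TCP position; "ee_rot": TCP orientation; "contact_force": force on the tool from outside, world axes, zero at the start; "wrist_torque": the same for the moment, N m; "gripper_width": finger opening in mm; "grasp_force": force on a finger pad.
Only numpy, scipy, OpenCV 4.12 (cv2) and the standard library are available. Lean on these libraries where they do the work, as an engineer would, in place of code of your own. Each camera call takes 0.05 s, during which the arm holds its last target. There are 200 camera calls.

## Task

Get the syringe pump ready to run: slide its carriage up along the rods until the pusher touches the end of the syringe's plunger, without driving the plunger in more than a few millimetres. Then, with the carriage there, fold the lever on the carriage fully down to lock it and let go. Leave the other things on the bench where they are.

Things in the scene. Friction and masses are not known exactly. Their poses are not given: they have to be found in the camera images.
- pump: White syringe pump fixed to the bench, 150 (x) x 400 (y) mm, base top 55 mm high. Origin: centre of underside; z up; display side -x faces the robot. Clear 29 mm syringe lies along y at x = 0, axis 100 mm up, barrel y +45 to +160 mm (top 115 mm, black clamp top 120 mm); white plunger sticks out towards -y. The carriage runs on two rods; towards the plunger is +y. End blocks 97 mm high.
- plunger_disc (a point): Centre of the outer (-y) face of the plunger's thumb disc: 32 mm across, 4 mm thick, 100 mm above the bench (top edge at 116 mm). The plunger slides in towards +y if pushed with more than about 15 N and stays where pushed; lighter contact does not move it.
- pusher_face (a point): Centre of the carriage's pusher face (+y face of the carriage, aluminium plate 34 x 36 mm), at the same height and x as the plunger disc, facing it. The carriage touches the plunger when this point meets plunger_disc.
- carriage_grip (a point): Point inside the black upright grip block on the carriage, 152 mm above the bench. Block: 30 mm (pump x) by 24 mm (pump y), from 112 to 175 mm up; can be pinched from above across its 24 mm. It is at pump x = +35 mm and 16 mm behind (-y of) pusher_face. The grey carriage under it is 130 x 30 mm, top at 112 mm.
- carriage (a joint): Position of the carriage on its rods in m: 0 fully back (-y end), grows towards the plunger (+y), up to 0.18. It slides freely with about 2 N of friction and stays where it is left.
- lever_pivot (a point): Pivot of the carriage's lock lever, on the carriage at pump x = -45 mm, 121 mm above the bench, 15 mm behind pusher_face. The pivot axis is along pump y.
- lever_knob (a point): Centre of the black knob (cylinder 18 mm across, 34 mm long along pump y) at the end of the steel lock lever, 60 mm from the pivot.
- lever (a joint): Lock lever angle in rad: 0 = unlocked, standing up, leaning 0.25 rad from vertical towards pump -x (the robot); grows as it folds down towards -x; 1.32 = fully home, horizontal, at its stop (knob centre 121 mm above the bench). Needs 2 to 3 N at the knob, stays where it is left, travels with the carriage.
- bottle_a: Bystander, loose: glass bottle 68 mm across, 140 mm tall, green cap, behind the pump. Origin: centre of its underside.
- beaker: Bystander, loose: open glass beaker 70 mm across, 85 mm tall, behind the pump. Origin: centre of its underside.
- driver: Bystander, loose: screwdriver 180 mm long, lying in front of the pump on its +y half.
- bottle_b: Bystander, loose: glass bottle 80 mm across, 170 mm tall, green cap, to the left. Origin: centre of its underside.
- bottle_c: Bystander, loose: glass bottle 68 mm across, 140 mm tall, green cap, to the left. Origin: centre of its underside.
- tip_box: Bystander, loose: grey box with clear lid, 85 x 120 x 65 mm, to the right. Origin: centre of its underside.
- holder: Bystander, loose: orange open holder 90 x 90 x 110 mm, to the right. Origin: centre of its underside.
- wrench: Bystander, loose: wrench 160 mm long lying to the right, nearer the robot.

How it is judged (in metres and radians):
On the way, in this order (a step that is already met when the one before it is completed fails the run):
1. the pusher is at the plunger's end (gap under 4 mm) with the lever still up (y of pusher_face in the frame of plunger_disc above -0.004 m and value of joint lever below 0.6 rad), for 0.2 s.
2. the lever is folded fully down (y of pusher_face in the frame of plunger_disc above -0.004 m and value of joint lever above 1.15 rad), for 0.2 s.
At the end, for the whole second after the job is handed in: The pusher face is at the plunger disc (gap under 4 mm), the plunger has been pushed in less than 8 mm from where it was, the lever is folded down to within 0.17 rad of its stop (joint above 1.15), and the carriage is at rest (all of step 2 and distance of plunger_disc from where it was at the start of the episode below 0.008 m and velocity of joint carriage between -0.01 and 0.01 m/s); the robot touches nothing.
It fails at once if the plunger is driven in by 8 mm or more (distance of plunger_disc from where it was at the start of the episode above 0.008 m).
It fails at once if another thing on the bench is shifted by more than 30 mm (distance of any of bottle_a, beaker, driver, bottle_b, bottle_c, tip_box, holder, wrench from where it was at the start of the episode above 0.03 m).
It also fails if it takes over 42 s, if anything falls off the work surface, if the arm or the gripper's body presses on something with over 40 N, if the wrist force passes 120 N, or if a joint passes its speed limit or range.

## Working session

There is one attempt and no reset: what is moved stays moved. The work goes in short steps, Python scripts to look and compute and a shell command to move; the robot and the scene stay as the last step left them, time stands still between calls to the robot, and variables do not carry over. Pictures are saved under pics/ and viewed, at most 10 in all, crops included, and the job is handed in when it is done.

```bash
mkdir -p pics
python3 - <<'E'
from bench import *
import cv2,numpy as np
s=read_state();print(s['clock'],s['position'],s['ee_rot'],s['gripper_width'])
for n in('top','side'):
    d=get_image(n);cv2.imwrite(f'pics/{n}0.png',d['frame'][:,:,::-1]);np.savez(f'pics/{n}0.npz',**d)
    print(n,d['fx'],d['cx'],d['cy'],d['R'].round(3).tolist(),d['t'])
E
```

```text
0.0 [264.69972187 565.5310655  230.20423641] [ 9.76117191e-01 -2.17241824e-01 -1.91547067e-04  1.08757047e-03] 85.07994656894812
top 435.7474427366329 317.45521634336086 234.37583448352393 [[0.026, -0.999, 0.022], [-0.991, -0.028, -0.129], [0.13, -0.018, -0.991]] [ -17.77468284  572.27551974 1033.74935144]
side 509.4949147653464 325.2590802629464 249.42227174546707 [[0.972, -0.234, -0.008], [-0.175, -0.705, -0.687], [0.155, 0.669, -0.727]] [-515.35776655  208.15016555 1402.3748627 ]
```

View pics/top0.png

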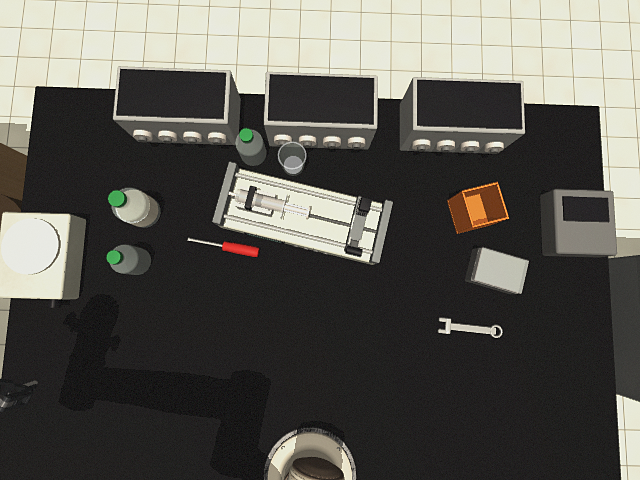

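View pics/side0.png

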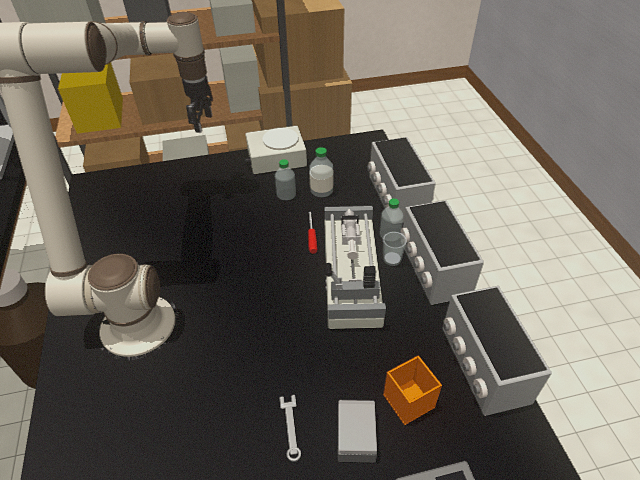

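The top view shows the pump centred near (303,213), carriage near (357,225), grip block at (361,206), knob at (353,247), plunger disc near (308,211). I'll measure next from the range data.

```bash
cat > h.py <<'E'
import numpy as np,cv2
def cloud(d):
    v,u=np.mgrid[0:480,0:640];z=d['range_z'].astype(float)
    P=np.stack([(u-d['cx'])/d['fx']*z,(v-d['cy'])/d['fy']*z,z],-1)
    return (P-d['t'])@d['R']
E
python3 - <<'E'
from h import *
d=dict(np.load('pics/top0.npz'));P=cloud(d);f=d['frame'].astype(int)
roi=np.zeros((480,640),bool);roi[155:270,205:400]=1
Z=P[...,2];ok=roi&(d['range_z']>0)
hi=ok&(Z>40)&(Z<200)
# pump region: biggest component
n,l,st,c=cv2.connectedComponentsWithStats(hi.astype(np.uint8));
k=np.argsort(-st[1:,4])[:4]+1;print(st[k])
m=l==k[0]
pts=P[m&(Z>48)][:,:2].astype(np.float32)
r=cv2.minAreaRect(pts);print('rect',r)
print(cv2.boxPoints(r))
# end blocks
bl=m&(Z>90)&(Z<103)
nb,lb,sb,cb=cv2.connectedComponentsWithStats(bl.astype(np.uint8))
for i in range(1,nb):
    if sb[i,4]>60: q=P[lb==i]; print('blk',sb[i],q.mean(0).round(1),cv2.minAreaRect(q[:,:2].astype(np.float32)))
for lo,h2 in((165,185),(130,165),(106,130)):
    b=ok&(Z>lo)&(Z<h2);nb,lb,sb,cb=cv2.connectedComponentsWithStats(b.astype(np.uint8))
    for i in range(1,nb):
        if sb[i,4]>8: q=P[lb==i]; print(lo,sb[i],np.median(q,0).round(1),q.min(0).round(),q.max(0).round(),f[lb==i].mean(0).round())
img=cv2.resize(d['frame'][155:275,205:405,::-1],None,fx=4,fy=4,interpolation=cv2.INTER_CUBIC)
cv2.imwrite('pics/topc.png',img)
E
```

```text
[[  212   162   181   102 10525]
 [  278   155    29    18   168]
 [  240   155    23     7   120]]
rect ((615.5884399414062, 34.917572021484375), (400.8753356933594, 155.2714080810547), 77.77179718017578)
[[ 497.26028 -144.52882]
 [ 649.00885 -177.41621]
 [ 733.9166   214.36397]
 [ 582.168    247.25136]]
blk [212 162  25  62 564] [657.  219.   97.1] ((656.47607421875, 213.5232696533203), (33.9002571105957, 149.07992553710938), 77.16246032714844)
blk [255 190  21   8  85] [658.4 124.1  97. ] ((659.19140625, 124.15328216552734), (48.75592041015625, 9.523214340209961), 78.19819641113281)
blk [371 200  22  63 552] [ 576.5 -150.5   97.5] ((577.642822265625, -151.3984832763672), (20.63911247253418, 149.4969482421875), 77.76329803466797)
blk [246 205  26  10  86] [618.  134.8  97. ] ((620.2598266601562, 137.46632385253906), (58.42079162597656, 12.077178955078125), 79.13800811767578)
165 [358 197  14  16 160] [ 623.2 -100.8  175.1] [ 608. -114.  165.] [639. -87. 180.] [49. 47. 46.]
165 [346 246  17  11 112] [519.9 -77.8 182. ] [510. -95. 174.] [531. -61. 185.] [46. 44. 43.]
130 [356 198  13  18  52] [610.7 -92.4 148.8] [ 607. -110.  131.] [642. -86. 164.] [81. 79. 74.]
130 [351 241   9   7  41] [539.1 -82.3 145. ] [531. -94. 130.] [547. -73. 164.] [110. 107. 100.]
106 [233 186  56  32 676] [638.2 139.4 114.3] [600.  69. 106.] [670. 197. 125.] [167. 162. 152.]
106 [345 196  22  53 438] [582.3 -89.3 113. ] [ 534. -112.  106.] [656. -65. 130.] [146. 145. 136.]
106 [294 206  17  13  53] [618.2  29.2 108.7] [601.  18. 106.] [629.  55. 118.] [221. 218. 206.]
```

View pics/topc.png

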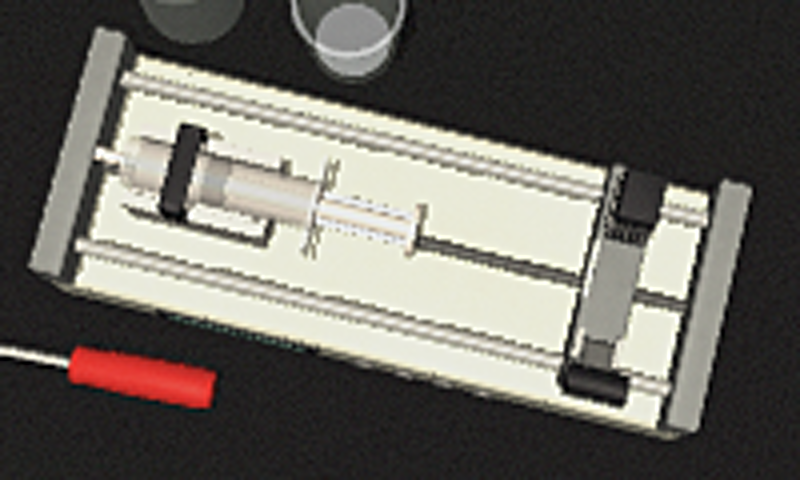

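Crop: grip block top at about crop (638,198), knob at (595,385), disc outer edge at crop x≈425, y≈230. The pump is centred near (616,35), with its +y axis along (0.212,0.977). About 97 mm of travel is needed. I'll move over now.

```bash
for i in 1; do
python3 -m jog '[[[0.25,-0.5,0.15],[0,0,0.05],-1],[[0.53,-1,0.3],[0,0,0.107],-1],[[0.53,-1,0.3],[0,0,0.107],-1]]'
python3 -m jog '[[[0.27,-0.5,0],[0,0,0],-1],[[0.54,-1,0],[0,0,0],-1],[[0.54,-1,0],[0,0,0],-1]]'
python3 -m jog '[[[0.27,-0.5,0],[0,0,0],-1],[[0.54,-1,0],[0,0,0],-1],[[0.54,-1,0],[0,0,0],-1]]'
python3 -m jog '[[[0.27,-0.5,0],[0,0,0],-1],[[0.54,-1,0],[0,0,0],-1],[[0.54,-1,0],[0,0,0],-1]]'
python3 -m jog '[[[0.27,-0.5,0],[0,0,0],-1],[[0.54,-1,0],[0,0,0],-1],[[0.54,-1,0],[0,0,0],-1]]'
done
python3 - <<'E'
from bench import *
from scipy.spatial.transform import Rotation as Ro
s=read_state();print(s['clock'],s['position'].round(1),Ro.from_quat(s['ee_rot']).as_matrix().round(3).tolist(),s['contact_force'])
from h import *
# plunger disc in pump frame
C=np.array([615.6,34.9]);ey=np.array([.2118,.9773]);ex=np.array([.9773,-.2118])
d=dict(np.load('pics/top0.npz'));P=cloud(d);Z=P[...,2]
X=(P[...,:2]-C)@ex;Y=(P[...,:2]-C)@ey
m=(Z>85)&(Z<122)&(abs(X)<20)&(Y<45)&(Y>-60)
for a in range(-60,40,3):
    q=m&(Y>=a)&(Y<a+3)
    if q.sum():print(a,q.sum(),Z[q].max().round(),X[q].min().round(),X[q].max().round())
m=(Z>109)&(Z<116)&(Y<-50)&(abs(X)<70);print('carriage top Y',np.percentile(Y[m],[2,50,98]),np.percentile(X[m],[2,98]))
m=(Z>170)&(Z<178)&(X>10);print('grip',np.median(X[m&(Y<0)]),np.median(Y[m&(Y<0)]))
E
```

```text
clock: 0.4
position: [319.2, 463.3, 262.5]
ee_rot: [0.994, -0.107, 0.0, -0.0]
contact_force: [-0.2, 0.8, 0.2]
gripper_width: 85.4
grasp_force: 0.0
clock: 0.7
position: [372.7, 362.7, 261.2]
ee_rot: [0.994, -0.109, -0.0, 0.001]
contact_force: [0.1, 0.4, -1.2]
gripper_width: 85.3
grasp_force: 0.0
clock: 1.0
position: [426.8, 263.3, 261.1]
ee_rot: [0.994, -0.109, -0.0, 0.0]
contact_force: [-0.6, 0.1, -0.5]
gripper_width: 85.3
grasp_force: 0.0
clock: 1.3
position: [481.1, 163.7, 260.9]
ee_rot: [0.994, -0.109, -0.0, 0.0]
contact_force: [0.1, -0.6, -0.5]
gripper_width: 85.6
grasp_force: 0.0
clock: 1.6
position: [535.4, 63.9, 260.7]
ee_rot: [0.994, -0.108, -0.0, 0.0]
contact_force: [0.1, 0.7, -1.0]
gripper_width: 85.5
grasp_force: 0.0
1.6 [535.4  63.9 260.7] [[0.976, -0.216, -0.0], [-0.216, -0.976, -0.0], [-0.0, 0.001, -1.0]] [ 0.09790253  0.71788703 -1.02035083]
-15 19 118.0 -13.0 17.0
-12 14 118.0 -12.0 16.0
-9 11 107.0 -8.0 11.0
-6 10 108.0 -6.0 10.0
-3 13 107.0 -7.0 13.0
0 11 110.0 -7.0 12.0
3 11 108.0 -6.0 12.0
6 11 109.0 -7.0 10.0
9 12 109.0 -7.0 13.0
12 11 109.0 -6.0 12.0
15 10 107.0 -7.0 10.0
18 13 106.0 -7.0 12.0
21 10 107.0 -6.0 11.0
24 12 106.0 -7.0 11.0
27 9 109.0 -7.0 12.0
30 13 107.0 -8.0 11.0
33 10 106.0 -7.0 11.0
36 11 109.0 -7.0 12.0
39 11 108.0 -8.0 12.0
carriage top Y [-401.3182286  -129.37683402 -115.23621348] [-46.53023014  67.38243088]
grip 36.13692491332697 -130.91455041349207
```

```bash
python3 -m jog '[[[0.44,-0.5,0],[0,0,0],-1],[[0.88,-1,0],[0,0,0],-1],[[0.88,-1,0],[0,0,0],-1]]' >/dev/null
python3 -m jog '[[[0,-0.33,-0.1],[0,0,0],-1],[[0,-0.65,-0.3],[0,0,0],-1],[[0,-0.65,-0.3],[0,0,0],-1],[[0,-0.65,-0.3],[0,0,0],-1],[[0,-0.65,-0.3],[0,0,0],-1]]'
python3 - <<'E'
from bench import *
import cv2
d=get_image('wrist');cv2.imwrite('pics/w1.png',d['frame'][:,:,::-1])
E
```

```text
clock: 2.4
position: [622.6, -97.6, 231.9]
ee_rot: [0.994, -0.106, 0.001, -0.0]
contact_force: [0.2, 0.3, 0.6]
gripper_width: 85.1
grasp_force: 0.0
```

View pics/w1.png

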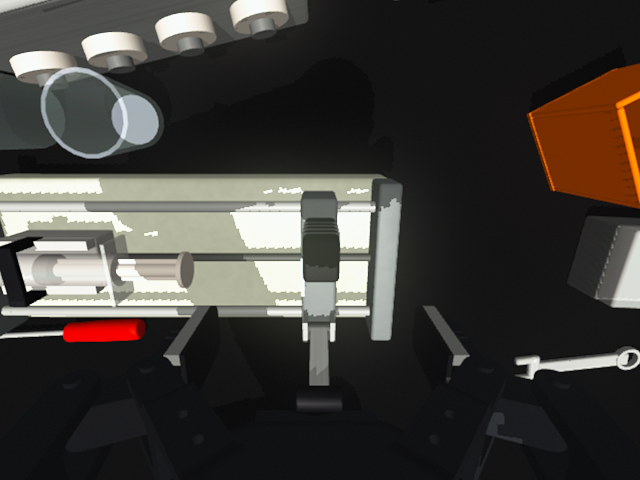

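The wrist view shows the block at (321,240), midway between the fingers (columns ~205 and ~430), with the rods level, so it is aligned. I'll descend and pinch.

```bash
python3 -m jog '[[[0,-0.02,-0.3],[0,0,0],-1],[[0,-0.02,-0.6],[0,0,0],-1],[[0,-0.02,-0.85],[0,0,0],-1],[[0,-0.02,-1],[0,0,0],-1],[[0,-0.02,-1],[0,0,0],-1],[[0,-0.02,-1],[0,0,0],-1]]'
python3 -m jog '[[[0,0,0],[0,0,0],0],[[0,0,0],[0,0,0],0.2],[[0,0,0],[0,0,0],0.4],[[0,0,0],[0,0,0],0.6],[[0,0,0],[0,0,0],0.6],[[0,0,0],[0,0,0],0.6],[[0,0,0],[0,0,0],0.6],[[0,0,0],[0,0,0],0.6],[[0,0,0],[0,0,0],0.6],[[0,0,0],[0,0,0],0.6]]'
```

```text
clock: 3.05
position: [622.8, -100.1, 132.4]
ee_rot: [0.994, -0.106, 0.001, 0.0]
contact_force: [0.2, 0.0, 0.9]
gripper_width: 85.3
grasp_force: 0.0
clock: 4.05
position: [622.1, -101.0, 131.9]
ee_rot: [0.994, -0.107, 0.0, 0.0]
contact_force: [-2.7, -0.0, 5.4]
gripper_width: 23.3
grasp_force: 60.1
```

```bash
python3 -m jog '[[[0.03,0.14,0],[0,0,0],0.6],[[0.06,0.28,0],[0,0,0],0.6],[[0.09,0.42,0],[0,0,0],0.6],[[0.12,0.56,0],[0,0,0],0.6],[[0.15,0.7,0],[0,0,0],0.6],[[0.17,0.8,0],[0,0,0],0.6],[[0.19,0.87,0],[0,0,0],0.6],[[0.19,0.87,0],[0,0,0],0.6],[[0.19,0.87,0],[0,0,0],0.6],[[0.19,0.87,0],[0,0,0],0.6]]'
python3 - <<'E'
from bench import *
from h import *
for n in('top','side'):
    d=get_image(n);np.savez(f'pics/{n}1.npz',**d)
    a=(200,170,160,100) if n=='top' else (310,190,90,140)
    x,y,w,h=a;k=4
    cv2.imwrite(f'pics/{n}1.png',cv2.resize(d['frame'][y:y+h,x:x+w,::-1],None,fx=k,fy=k,interpolation=cv2.INTER_CUBIC))
E
```

```text
clock: 5.05
position: [641.2, -12.8, 131.9]
ee_rot: [0.994, -0.106, 0.0, -0.0]
contact_force: [-1.5, 2.5, 5.0]
gripper_width: 23.4
grasp_force: 60.3
```

View pics/side1.png

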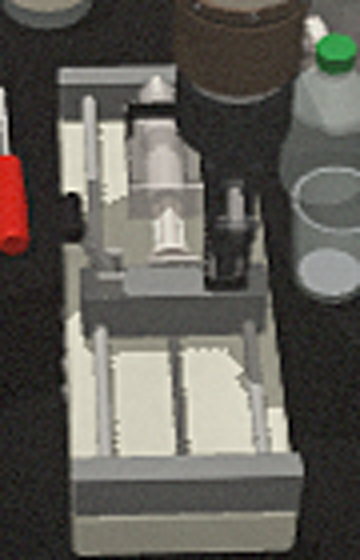

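The side crop shows the carriage still just short of the disc (disc at crop (170,258), pusher plate at (165,280)). I'll creep on with the force watched.

```bash
python3 -m jog '[[[0.005,0.025,0],[0,0,0],0.6],[[0.01,0.05,0],[0,0,0],0.6],[[0.01,0.05,0],[0,0,0],0.6],[[0.01,0.05,0],[0,0,0],0.6]]' | grep -E 'pos|cont'
python3 -m jog '[[[0.002,0.01,0],[0,0,0],0.6],[[0.002,0.01,0],[0,0,0],0.6],[[0.002,0.01,0],[0,0,0],0.6]]' | grep -E 'pos|cont'
python3 -m jog '[[[0.002,0.01,0],[0,0,0],0.6],[[0.002,0.01,0],[0,0,0],0.6],[[0.002,0.01,0],[0,0,0],0.6]]' | grep -E 'pos|cont'
python3 -m jog '[[[0.002,0.01,0],[0,0,0],0.6],[[0.002,0.01,0],[0,0,0],0.6],[[0.002,0.01,0],[0,0,0],0.6]]' | grep -E 'pos|cont'
```

```text
position: [642.0, -8.6, 131.9]
contact_force: [-2.6, -0.1, 7.0]
position: [642.2, -7.8, 131.9]
contact_force: [-1.6, -0.7, 5.7]
position: [642.4, -6.9, 132.0]
contact_force: [-1.8, -0.2, 5.5]
position: [642.6, -5.9, 131.9]
contact_force: [-2.5, -0.6, 6.5]
```

```bash
for i in 1; do
python3 -m jog '[[[0.002,0.01,0],[0,0,0],0.6],[[0.002,0.01,0],[0,0,0],0.6],[[0.002,0.01,0],[0,0,0],0.6]]' | grep -E 'pos|cont'
python3 -m jog '[[[0.002,0.01,0],[0,0,0],0.6],[[0.002,0.01,0],[0,0,0],0.6],[[0.002,0.01,0],[0,0,0],0.6]]' | grep -E 'pos|cont'
done
python3 - <<'E'
from h import *
from bench import *
d=get_image('top');P=cloud(d);Z=P[...,2]
C=np.array([615.6,34.9]);ey=np.array([.2118,.9773]);ex=np.array([.9773,-.2118])
X=(P[...,:2]-C)@ex;Y=(P[...,:2]-C)@ey
for a in range(-60,20,4):
    q=(abs(X)<16)&(Z>80)&(Z<125)&(Y>=a)&(Y<a+4)
    if q.sum():print(a,q.sum(),Z[q].max().round(),Z[q].min().round(),X[q].min().round(),X[q].max().round())
E
```

```text
position: [642.8, -4.9, 131.9]
contact_force: [-1.6, -1.6, 6.2]
position: [643.1, -4.0, 131.9]
contact_force: [-2.3, -0.8, 5.7]
-48 17 114.0 94.0 -15.0 16.0
-44 25 116.0 110.0 -16.0 16.0
-40 22 115.0 110.0 -15.0 15.0
-36 25 116.0 108.0 -16.0 16.0
-32 23 115.0 109.0 -14.0 16.0
-28 24 117.0 110.0 -16.0 14.0
-24 25 115.0 109.0 -15.0 16.0
-20 24 123.0 111.0 -15.0 16.0
-16 19 118.0 95.0 -14.0 14.0
-12 15 119.0 103.0 -13.0 10.0
-8 15 109.0 98.0 -8.0 12.0
-4 16 109.0 98.0 -7.0 12.0
0 15 107.0 99.0 -8.0 11.0
4 15 109.0 97.0 -6.0 11.0
8 16 107.0 97.0 -8.0 13.0
12 13 107.0 99.0 -6.0 12.0
16 17 108.0 98.0 -7.0 12.0
```

```bash
python3 -m jog '[[[0.002,0.01,0],[0,0,0],0.6],[[0.002,0.01,0],[0,0,0],0.6],[[0.002,0.01,0],[0,0,0],0.6]]' | grep -E 'pos|cont'
python3 -m jog '[[[0.002,0.01,0],[0,0,0],0.6],[[0.002,0.01,0],[0,0,0],0.6],[[0.002,0.01,0],[0,0,0],0.6]]' | grep -E 'pos|cont'
```

```text
position: [643.2, -2.9, 131.9]
contact_force: [-1.7, -0.7, 5.8]
position: [643.4, -2.2, 131.9]
contact_force: [-0.7, -1.9, 5.6]
```

```bash
python3 -m jog '[[[0.002,0.01,0],[0,0,0],0.6],[[0.002,0.01,0],[0,0,0],0.6],[[0.002,0.01,0],[0,0,0],0.6]]' | grep -E 'pos|cont'
python3 - <<'E'
from bench import *
from h import *
d=get_image('wrist');np.savez('pics/w2.npz',**d);cv2.imwrite('pics/w2.png',d['frame'][:,:,::-1])
E
```

```text
position: [643.4, -2.2, 131.9]
contact_force: [-3.0, -5.6, 6.2]
```

View pics/w2.png

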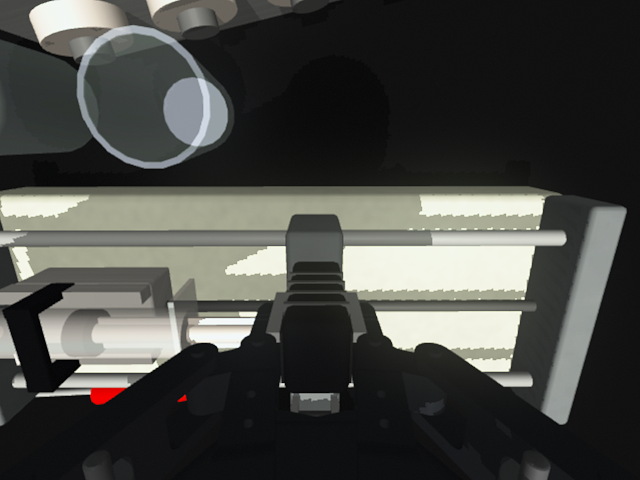

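The carriage stopped at y=-2.2 with the force growing to -5.6 N, so it is touching. In the wrist view the block is held at (315,340), next to the plunger. I'll release and lift.

```bash
python3 -m jog '[[[0,0,0],[0,0,0],0.5],[[0,0,0],[0,0,0],0.3],[[0,0,0],[0,0,0],0.1],[[0,0,0],[0,0,0],0],[[0,0,0],[0,0,0],0],[[0,0,0],[0,0,0],0]]'
python3 -m jog '[[[0,0,0.2],[0,0,0],0],[[0,0,0.5],[0,0,0],0],[[0,0,0.83],[0,0,0],0],[[0,0,0.83],[0,0,0],0.5],[[-0.3,0.065,0.83],[0,0,0],1],[[-0.63,0.137,0.83],[0,0,0],1],[[-0.63,0.137,0.83],[0,0,0],1],[[-0.63,0.137,0.83],[0,0,0],1],[[-0.63,0.137,0.83],[0,0,0],1],[[-0.63,0.137,0.83],[0,0,0],1]]'
python3 - <<'E'
from bench import *
from h import *
d=get_image('wrist');np.savez('pics/w3.npz',**d);cv2.imwrite('pics/w3.png',d['frame'][:,:,::-1])
s=read_state()
C=np.array([615.6,34.9]);ey=np.array([.2118,.9773]);ex=np.array([.9773,-.2118])
p=s['position'][:2]-C;print('tcp pump',p@ex,p@ey,s['position'][2])
d=get_image('top');P=cloud(d);Z=P[...,2]
X=(P[...,:2]-C)@ex;Y=(P[...,:2]-C)@ey
q=(Z>165)&(Z<178)&(X>18)&(X<55)&(Y>-60)&(Y<0);print('grip',q.sum(),np.median(X[q]),np.median(Y[q]))
q=(Z>165)&(Z<192)&(X>-80)&(X<-50)&(Y>-60)&(Y<0);print('knob',q.sum(),np.median(X[q]),np.median(Y[q]),Y[q].min(),Y[q].max(),np.median(Z[q]))
E
```

```text
clock: 8.65
position: [643.5, -0.7, 131.0]
ee_rot: [0.994, -0.107, -0.0, -0.0]
contact_force: [0.5, -0.7, -0.5]
gripper_width: 42.8
grasp_force: 0.0
clock: 9.65
position: [581.3, 12.7, 214.0]
ee_rot: [0.994, -0.107, 0.0, 0.0]
contact_force: [-0.5, 0.1, 0.0]
gripper_width: -0.1
grasp_force: 0.0
tcp pump -28.886550193849782 -29.02046714390797 213.93988923870208
grip 0 nan nan
knob 135 -69.58530827710098 -29.697602800176902 -46.202330739796324 -12.338702236565391 182.61075477257518
  return _methods._mean(a, axis=axis, dtype=dtype,
  ret = ret.dtype.type(ret / rcount)
```

View pics/w3.png

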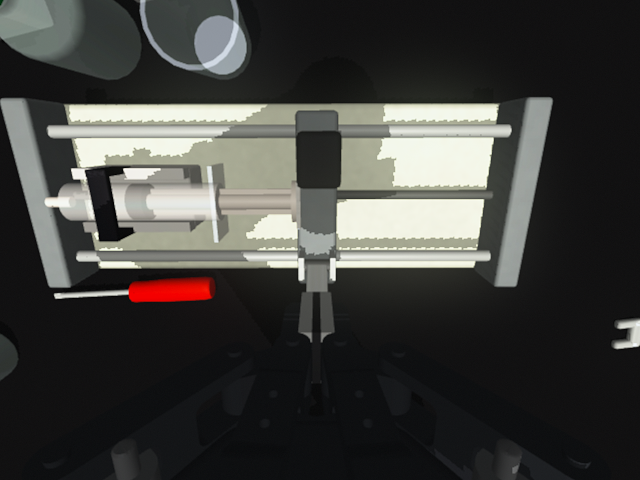

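The wrist view shows the disc (297,200) against the carriage plate with no visible gap, and the closed fingers in line with the lever (317,290). Top-view range puts the knob at pump X≈-70, so it leans slightly but is up. I'll lower beside it and sweep it down.

```bash
python3 -m jog '[[[0,0,-0.2],[0,0,0],1],[[0,0,-0.42],[0,0,0],1],[[0,0,-0.42],[0,0,0],1],[[0,0,-0.42],[0,0,0],1]]'
python3 -m jog '[[[-0.107,0.023,0],[0,0,0],1],[[-0.18,0.039,-0.01],[0,0,0],1],[[-0.254,0.055,-0.02],[0,0,0],1],[[-0.32,0.069,-0.03],[0,0,0],1],[[-0.381,0.083,-0.05],[0,0,0],1],[[-0.44,0.095,-0.1],[0,0,0],1],[[-0.498,0.108,-0.14],[0,0,0],1],[[-0.54,0.117,-0.2],[0,0,0],1],[[-0.586,0.127,-0.26],[0,0,0],1],[[-0.62,0.134,-0.31],[0,0,0],1],[[-0.645,0.14,-0.36],[0,0,0],1],[[-0.665,0.144,-0.4],[0,0,0],1],[[-0.665,0.144,-0.4],[0,0,0],1],[[-0.665,0.144,-0.4],[0,0,0],1]]'
```

```text
clock: 10.15
position: [581.0, 12.5, 172.3]
ee_rot: [0.994, -0.107, -0.0, 0.0]
contact_force: [1.5, -0.4, 0.1]
gripper_width: -0.1
grasp_force: 0.0
clock: 11.55
position: [513.1, 27.0, 131.7]
ee_rot: [0.994, -0.107, -0.001, 0.0]
contact_force: [-0.6, -0.8, 1.2]
gripper_width: 0.2
grasp_force: 0.0
```

```bash
python3 -m jog '[[[0,0,-0.01],[0,0,0],1],[[0,0,-0.02],[0,0,0],1],[[0,0,-0.02],[0,0,0],1],[[0,0,-0.02],[0,0,0],1]]' | grep -E 'pos|cont'
python3 -m jog '[[[0,0,-0.005],[0,0,0],1],[[0,0,-0.01],[0,0,0],1],[[0,0,-0.01],[0,0,0],1],[[0,0,-0.01],[0,0,0],1]]' | grep -E 'pos|cont'
```

```text
position: [514.1, 27.1, 130.2]
contact_force: [0.4, -0.0, -0.3]
position: [514.2, 27.2, 129.9]
contact_force: [-2.2, 0.3, 5.4]
```

Upward force at z≈130 (knob top with the lever home): the lever is on its stop. I'll retreat and check.

```bash
python3 -m jog '[[[0,0,0.3],[0,0,0],1],[[0,0,0.7],[0,0,0],1],[[-0.3,0,1],[0,0,0],1],[[-0.6,0,1],[0,0,0],1],[[-1,0,1],[0,0,0],1],[[-1,0,1],[0,0,0],1],[[-1,0,1],[0,0,0],1]]'
python3 -m jog '[[[-0.4,0,0.5],[0,0,0],1],[[-0.8,0,1],[0,0,0],1],[[-1,0,1],[0,0,0],1],[[-1,0,1],[0,0,0],1]]'
python3 - <<'E'
from bench import *
from h import *
C=np.array([615.6,34.9]);ey=np.array([.2118,.9773]);ex=np.array([.9773,-.2118])
d=get_image('top');P=cloud(d);Z=P[...,2]
X=(P[...,:2]-C)@ex;Y=(P[...,:2]-C)@ey
q=(Z>165)&(Z<180)&(X>18)&(X<55)&(Y>-60)&(Y<0);print('grip',q.sum(),np.median(X[q]),np.median(Y[q]))
q=(Z>110)&(Z<192)&(X>-120)&(X<-80)&(Y>-60)&(Y<0);print('knob',q.sum(),np.median(X[q]),np.median(Y[q]),np.median(Z[q]),Z[q].max())
for a in range(-28,0,2):
    q=(abs(X)<18)&(Z>80)&(Z<125)&(Y>=a)&(Y<a+2)
    if q.sum():print(a,q.sum(),Z[q].max().round(),Z[q].min().round())
cv2.imwrite('pics/end.png',cv2.resize(d['frame'][155:275,205:405,::-1],None,fx=4,fy=4,interpolation=cv2.INTER_CUBIC))
E
```

```text
clock: 13.05
position: [413.7, 27.2, 229.6]
ee_rot: [0.994, -0.106, 0.001, -0.0]
contact_force: [-0.7, 0.3, 0.3]
gripper_width: 0.3
grasp_force: 0.0
clock: 13.45
position: [313.8, 27.6, 333.3]
ee_rot: [0.994, -0.106, 0.004, -0.003]
contact_force: [0.8, -0.0, 0.4]
gripper_width: 0.2
grasp_force: 0.0
grip 155 35.532781372528866 -30.690278444534076
knob 161 -100.07744752432042 -29.39986373667788 127.39717543223986 134.1212973311364
-28 15 116.0 108.0
-26 13 114.0 110.0
-24 14 116.0 110.0
-22 13 116.0 110.0
-20 14 115.0 109.0
-18 15 120.0 111.0
-16 14 122.0 107.0
-14 11 119.0 107.0
-12 10 120.0 108.0
-10 7 112.0 101.0
-8 8 107.0 99.0
-6 7 108.0 99.0
-4 7 111.0 100.0
-2 9 109.0 100.0
```

View pics/end.png

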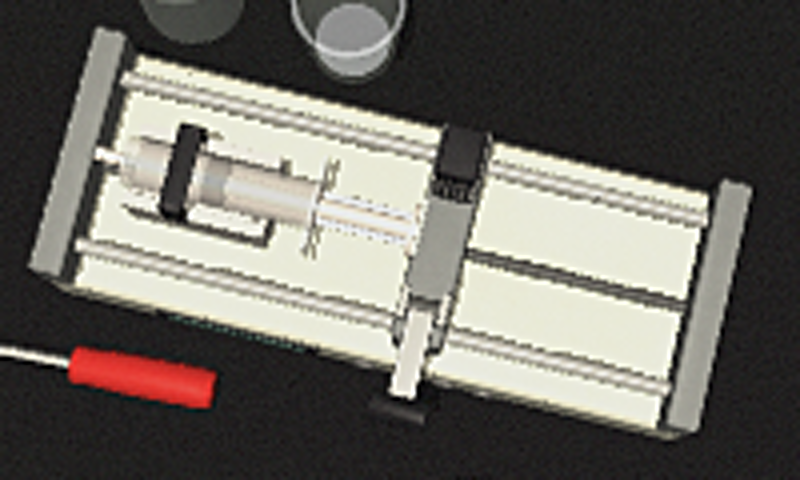

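The crop shows the lever flat with its knob at (400,410), the pusher against the disc at (415,230), and the driver unmoved.

```bash
python3 -c "from bench import *;print(job_done())"
```

```text
the job is handed in; nothing more can be done
None
```

I handed the job in at about 13.5 s of the 42 s allowed: the pusher is touching the plunger disc, the lock lever is folded down to its stop, and the gripper is clear; no verdict came back.

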